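Gauge a centrifuge latch bar with the ratchet thimble

ROBOT

A 7-joint arm with a two-finger parallel gripper is mounted at the origin on the work surface. World frame = base frame: x ahead of the robot, y to its left, z up, the work surface at z = 0. Lengths are in m, angles in rad, forces in N, time in s.
With the tool pointing down it reaches from about 0.4 to 0.9 m from the base axis. Payload 5.5 kg.
Tool frame: the origin (TCP) lies at the very end of the fingers, on their centre line; the grasp point (between the pads) lies bot.grasp_offset behind it (bot.grasp_offset is the distance from the TCP to the grasp point, in m); x points along the fingers, y is the direction in which the jaws open and shut, and the axes are right-handed (so a half turn about x gives the same grasp; the last joint's range is limited). The gripper opens to 92 mm and grips with 3 to 60 N. Pads are 19 mm wide; open, the fingers measure 130 mm over their backs; the gripper's body (75 mm by 190 mm) begins 47 mm behind the grasp point.
Start: joints at [-1.016, 0.501, -0.427, 1.55, 0.221, 1.138, -0.21], TCP at [0.187, 0.623, 0.227] pointing down, gripper open.
Joint ranges: [-2.88, 2.88], [-0.31, 2.03], [-1.54, 1.56], [0.2, 2.42], [-1.41, 4.55], [0.19, 2.02], [-2.57, 2.57]. Speed limits (rad/s): [2.57, 2.57, 3.14, 3.14, 3.14, 3.14, 3.14].

INTERFACE

Orientations are given as a 3x3 rotation matrix whose columns are the frame's x, y, z axes.
In Python, from station import bot, viewer, sign_off gives the robot as it stands.
- The arm moves only by the shell command python3 -m creep 'ROWS' [FORCE]. ROWS is JSON, a list that holds one entry, the list of rows, each a list of 7 numbers: the opening, from 0 (shut) to 1 (fully open), then the shift along the tool's x, y, z as a fraction of full scale, then the turn, a rotation vector about the tool's x, y, z as a fraction of full scale. In form: [[[claw, tx, ty, tz, rx, ry, rz], ...]]. A call has 1 to 10 rows; each row shifts and turns the commanded pose from where the row before left it, along the tool's axes as they then stand; what a row does not reach is not made up. Full scale, the value 1, is 0.025 m for a shift and 0.1 rad for a turn. A row lasts 1/8 s, in which the tool goes at most 62.5 mm and 10.7 degrees, less where a joint would pass 70% of its speed; a pose out of reach is approached as far as the arm can. A call with a number of a shift or a turn outside -1 to 1 is refused whole. A call with a gripper value outside its range is refused whole. The fingers move at their own pace and stop on an object; FORCE is the grip in N (left out, the last holds). Time passes only in rows, so rows that do not move let the fingers close. It gives the time, the measured TCP pose, the force and the opening at its end, in the units of the state.
- bot.state(): the state, without advancing time (a new reading comes with each control period).
- viewer.capture(name): name is "scene" or "top"; returns a dict with "frame" (400x640x3 uint8, red, green, blue), "depth" (400x640 float32, m along the optical axis (not along the pixel's ray), 0 where there is no reading), "fx", "fy", "cx", "cy" (pixels), "R" (3x3) and "t" (3): a world point X has camera coordinates R X + t. Camera axes: x right, y down, z forward; pixel columns grow to the right and rows downward; lengths in m; the calibration is good to about 2 mm. A picture is of the moment at which its call begins.
- sign_off(): hands the job in, once; it reports no verdict.
The state is a dict: "time": time; "q": joint angles; "qd": joint speeds; "joint_torque": joint torques, N m; "eef_pos": TCP position; "tcp_rot": TCP orientation; "contact_force": force on the tool from outside, world axes, zero at the start; "ft_torque": the same for the moment, N m; "width": finger opening in m.
Only numpy, scipy, OpenCV 4.12 (cv2) and the standard library are available. Lean on these libraries where they do the work, as an engineer would, in place of code of your own. Each camera call takes 0.05 s, during which the arm holds its last target.

TASK

Check the centrifuge's latch bar for wear: pick it up by its blue grip block, lay it on the bed of the thickness gauge and slide it gently between the guide rails, nose first, until it butts against the brass stop. Then turn the gauge's knurled ratchet thimble clockwise until the spindle is down on the bar and the ratchet slips; let it slip by a tenth to a fifth of a turn in all, no more, and let go, leaving the bar clamped against the stop. Do not jam the bar into the stop, and leave the tube rack, tip box and parts dish where they are.

Things in the scene. Friction and masses are not known exactly. Their poses are not given: they have to be found in the camera images.
- gauge: Grey bench thickness gauge, screwed down. Origin on the bench under its vertical screw axis; +x is the direction in which the bar is slid in. Steel bed 60 mm wide, its top 30 mm above the bench, from x = -175 to +50 mm, open at the -x end. A column at x = 70 to 110 mm carries the head over the bed.
- channel_mouth (a point): On the bed, on the channel's centre line, 30 mm above the bench, where the guide rails begin to flare (gauge x = -71 mm). Two dark rails 8 mm high and 10 mm wide run from x = -50 to +12 mm and leave a channel 23 mm wide; between x = -71 and -50 mm they flare out to a mouth some 35 mm wide.
- thimble_grip (a point): Where to grip the ratchet thimble: on its vertical axis, 152 mm above the bench. The thimble is a dark knurled upright cylinder, 26 mm diameter, z = 128 to 172 mm, free all round; it keeps its height while turning. The aluminium drum below it (36 mm diameter, z = 107 to 124 mm) goes along with it through a slipping ratchet. Turning back takes the drum back.
- ratchet (a joint): How far the thimble has slipped on the drum, rad, clockwise positive from above; 0 at the start and near 0 until it slips (white line on the thimble against red mark on the drum). Turning takes about 0.10 N m while the spindle is free and rises quickly to 0.18 N m once it bears on the bar; then the drum stands still and the thimble slips, with about 30 N on the bar.
- stop: Brass end stop on the bed, 30 mm wide, 16 mm high; origin on the bed at the middle of the face that the bar's nose meets (gauge x = +20 mm, 30 mm above the bench).
- latch_bar: Loose flat steel bar, 20 mm wide, 8 mm thick, 140 mm long, about 0.22 kg, with a blue grip block (24 mm along the bar, 20 mm wide, its top 34 mm above the bar's underside). Origin at the underside beneath the middle of the block; +x along the bar to its nose, 125 mm away; the other end lies at x = -15 mm. Starts flat on the bench.
- bar_nose (a point): Middle of the end face of the bar's nose, 4 mm above its underside.
- stop_face (a point): Point on the stop's face where the nose comes to rest, 34 mm above the bench.
- tube_rack: Orange rack with small tubes, 70 x 130 x 47 mm, loose; leave alone. Origin at the centre of its underside.
- tip_box: Grey pipette tip box with clear lid, 87 x 122 x 56 mm, loose; leave alone. Origin at the centre of its underside.
- parts_dish: Shallow white dish, 75 x 95 x 22 mm, loose; leave alone. Origin at the centre of its underside.
- head: The gauge's head with all it carries (spindle, drum, thimble); axes and origin as the gauge's. x = -22 to 110 mm, 44 mm wide, z = 75 to 105 mm. Under it, on the screw axis, the steel spindle (10 mm diameter, does not rotate); at the start it clears the laid bar's top (z = 38 mm) by an unknown 3 to 8 mm. It comes down 2.5 mm per radian that the drum turns clockwise, and stays when let go.
Things that resemble listed ones, but are neither listed nor needed, are in the scene too. What is meant by the latch_bar is not brown or red, and is the larger of those in its own colour.

How it is judged:
By the outcome, as a careful person would: the job done as asked, in the order asked, and still so for the second after the job is handed in, with the robot touching nothing.
It also fails if it takes over 70 s, if anything falls off the work surface, if the arm or the gripper's body presses on something with over 40 N, if the wrist force passes 120 N, or if a joint passes its speed limit or range.

## Working session

There is one attempt and no reset: what is moved stays moved. The work goes in short steps, Python scripts to look and compute and a shell command to move; the robot and the scene stay as the last step left them, time stands still between calls to the robot, and variables do not carry over. Pictures are saved under pics/ and viewed, and the job is handed in when it is done.

```bash
ls; mkdir -p pics
python3 - <<'E'
from station import bot, viewer
import cv2, numpy as np
s=bot.state()
print({k:np.round(v,3).tolist() for k,v in s.items()}, bot.grasp_offset)
for n in("scene","top"):
    c=viewer.capture(n); cv2.imwrite(f"pics/{n}0.png",c["frame"][:,:,::-1])
    print(n,c["fx"],c["fy"],c["cx"],c["cy"],np.round(c["R"],3).tolist(),np.round(c["t"],3).tolist(), -c["R"].T@c["t"])
E
```

```text
pics
{'time': 0.0, 'q': [-1.016, 0.502, -0.427, 1.551, 0.221, 1.138, -0.21], 'qd': [-0.001, 0.0, -0.0, -0.002, -0.001, 0.0, -0.0], 'joint_torque': [-0.001, -56.66, -5.817, -27.912, -0.069, 0.031, 0.0], 'eef_pos': [0.187, 0.622, 0.226], 'tcp_rot': [[-0.001, 0.288, 0.958], [-0.002, 0.958, -0.288], [-1.0, -0.002, -0.0]], 'contact_force': [-0.098, -0.924, 0.16], 'ft_torque': [0.016, 0.028, -0.044], 'width': 0.092} 0.0188
scene 446.30848378085165 446.30848378085165 324.4556766011038 205.10624726050503 [[0.358, 0.934, -0.01], [0.751, -0.294, -0.592], [-0.555, 0.204, -0.806]] [-0.151, -0.38, 1.347] [ 1.08702272 -0.24550991  0.8593342 ]
top 476.0542306499529 476.0542306499529 317.35877385227303 200.93620973627065 [[-0.094, -0.996, 0.0], [-0.973, 0.091, -0.212], [0.211, -0.02, -0.977]] [-0.03, 0.597, 0.975] [ 0.37203383 -0.06456009  1.07917122]
```

View pics/scene0.png

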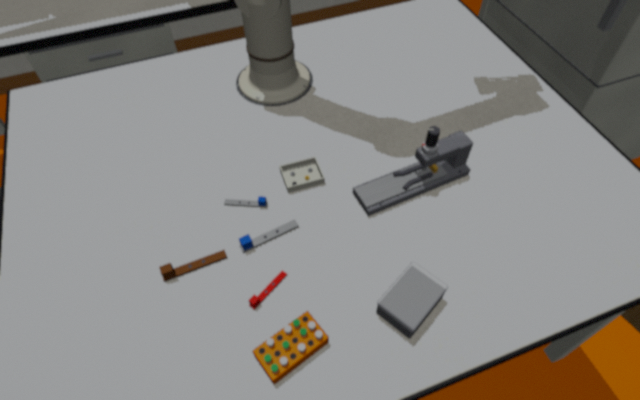

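View pics/top0.png

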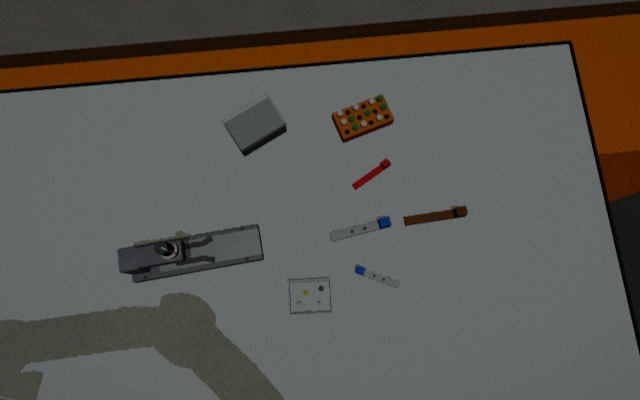

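The top view shows the latch bar (larger blue-block bar), with its block at about (385,222) and nose at about (332,236). The gauge's open end is at about (262,245) and its column at the left. Next I'll zoom in and measure.

```bash
cat > h.py <<'E'
from station import bot, viewer
import cv2, numpy as np
def ray(c,u,v,z):
    d=c["R"].T@np.array([(u-c["cx"])/c["fx"],(v-c["cy"])/c["fy"],1]); o=-c["R"].T@c["t"]
    return o+d*(z-o[2])/d[2]
def proj(c,X):
    p=c["R"]@np.array(X)+c["t"]; return np.array([c["fx"]*p[0]/p[2]+c["cx"],c["fy"]*p[1]/p[2]+c["cy"]])
def pts(c):
    v,u=np.mgrid[0:400,0:640]; d=c["depth"]
    P=np.stack([(u-c["cx"])/c["fx"]*d,(v-c["cy"])/c["fy"]*d,d],-1)-c["t"]
    W=P@c["R"]; W[d==0]=np.nan; return W
def crop(c,name,u0,v0,u1,v1,k):
    cv2.imwrite(f"pics/{name}.png",cv2.resize(c["frame"][v0:v1,u0:u1,::-1],None,fx=k,fy=k,interpolation=cv2.INTER_CUBIC))
E
python3 - <<'E'
from h import *
t=viewer.capture("top"); s=viewer.capture("scene")
crop(t,"topg",110,210,270,290,5); crop(s,"sceneg",345,115,480,215,5); crop(t,"topbar",320,205,400,250,9)
for n,c in(("top",t),("scene",s)):
    f=c["frame"].astype(int); W=pts(c)
    m=((f[...,2]>f[...,0]+60)&(f[...,2]>f[...,1]+40)).astype(np.uint8)
    k,l,st,ce=cv2.connectedComponentsWithStats(m)
    for i in range(1,k):
        if st[i,4]>15:
            w=W[l==i]; print(n,st[i],ce[i].round(1),"z max",np.nanpercentile(w[:,2],[50,95]).round(4),"ray@.034",ray(c,*ce[i],.034).round(4),np.nanmedian(w,0).round(4))
    # bars: heights
    for lo,hi,nm in((.003,.02,"low"),):
        pass
    z=W[...,2]; 
    print(n,"bench z med",np.nanmedian(z[(z>-.02)&(z<.02)]))
E
```

```text
top [380 217  11  10  83] [384.7 221.6] z max [0.0336 0.0368] ray@.034 [ 0.5372 -0.2308  0.034 ] [ 0.5371 -0.2307  0.0336]
top [357 267   8   7  44] [360.3 269.9] z max [0.0247 0.0276] ray@.034 [ 0.4362 -0.1647  0.034 ] [ 0.437  -0.1654  0.0247]
top bench z med -0.0005118803808328052
scene [258 197   7   7  42] [261.3 199.8] z max [0.0222 0.0248] ray@.034 [ 0.451  -0.1674  0.034 ] [ 0.4417 -0.1664  0.0222]
scene [240 235  11  12  88] [245.1 240.1] z max [0.0316 0.0344] ray@.034 [ 0.5437 -0.2309  0.034 ] [ 0.5431 -0.231   0.0316]
scene bench z med -0.0024900068055311256
```

View pics/topg.png

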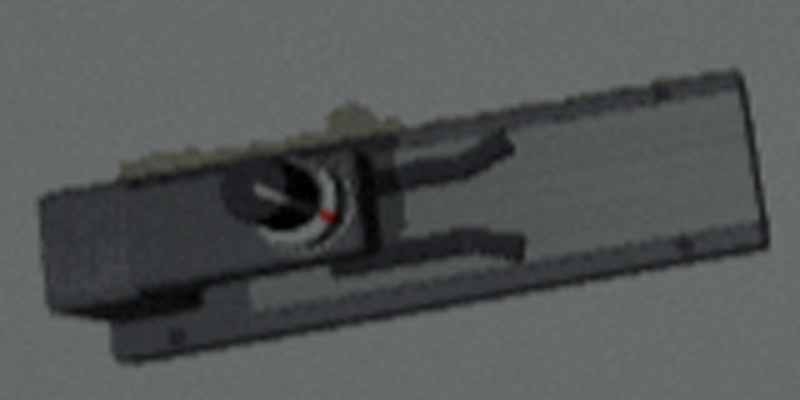

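View pics/sceneg.png

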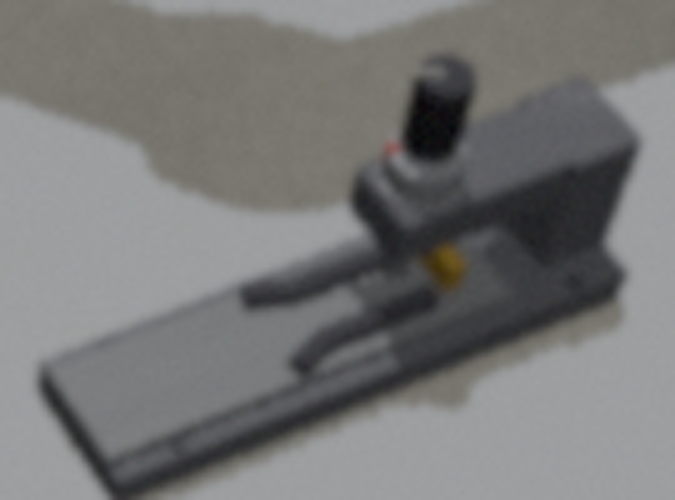

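View pics/topbar.png

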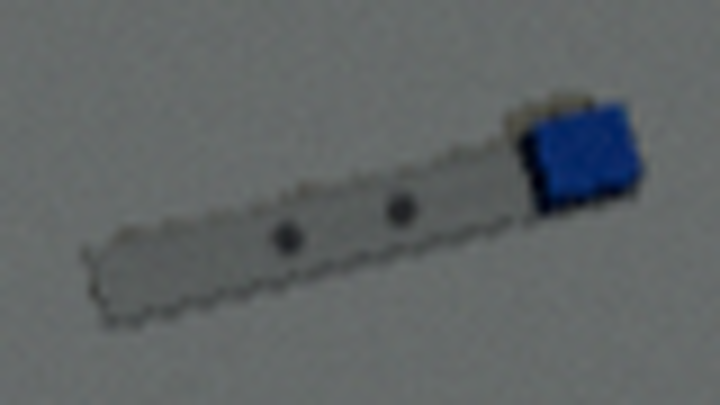

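Run:
```python
from h import *
t=viewer.capture("top"); s=viewer.capture("scene")
for n,c in(("top",t),("scene",s)):
    W=pts(c); x,y,z=W[...,0],W[...,1],W[...,2]
    reg=(x>.35)&(x<.75)&(y>-.0)&(y<.45)
    for lo,hi in((.02,.036),(.09,.112),(.16,.185),(.112,.13)):
        m=(reg&(z>lo)&(z<hi)).astype(np.uint8)
        k,l,st,ce=cv2.connectedComponentsWithStats(m)
        for i in range(1,k):
            if st[i,4]>20:
                w=W[l==i]; r=cv2.minAreaRect((w[:,:2]*1000).astype(np.float32)); print(n,lo,st[i],np.median(w[:,2]).round(4),[np.round(a,1) for a in r])
    # bar
    m=(x>.42)&(x<.62)&(y>-.26)&(y<-.07)&(z>.004)
    f=c["frame"].astype(int)
    k,l,st,ce=cv2.connectedComponentsWithStats(m.astype(np.uint8))
    for i in range(1,k):
        if st[i,4]>60:
            w=W[l==i]; print(n,"bar",st[i],[np.round(a,1) for a in cv2.minAreaRect((w[:,:2]*1000).astype(np.float32))])
```

```text
top 0.02 [242 143  19  10  50] 0.028 [array([739.6,  55.3]), array([ 3.5, 45.8]), np.float64(25.8)]
top 0.02 [ 132  224  131   58 3009] 0.028 [array([510.2, 193.5]), array([ 80.3, 289.5]), np.float64(4.9)]
top 0.02 [139 242  18   4  22] 0.0223 [array([539.1, 299.2]), array([ 3.2, 37.6]), np.float64(2.9)]
top 0.09 [ 118  239   67   34 1157] 0.1038 [array([503.3, 267.1]), array([ 50. , 131.9]), np.float64(4.3)]
top 0.16 [154 240  16  15 163] 0.1711 [array([507.7, 223.2]), array([24.5, 25.2]), np.float64(29.3)]
top 0.112 [162 241  17  18 113] 0.1227 [array([505.6, 219.2]), array([26.7, 35.4]), np.float64(69.5)]
top bar [330 216  62  25 546] [array([ 529.8, -176.5]), array([ 22.7, 138.6]), np.float64(8.6)]
top bar [355 265  24  13 136] [array([ 430.8, -180.3]), array([53. , 17.9]), np.float64(60.4)]
scene 0.02 [ 353  160  118   52 2297] 0.0269 [array([512.7, 193.6]), array([ 80.8, 290. ]), np.float64(4.8)]
scene 0.09 [416 131  57  33 803] 0.1016 [array([506.2, 267.4]), array([ 51.1, 133.4]), np.float64(4.9)]
scene 0.16 [427 126  13  12 118] 0.1688 [array([510.2, 223.5]), array([24.6, 26. ]), np.float64(23.5)]
scene 0.112 [422 142  16  13 123] 0.1206 [array([514. , 220.8]), array([35.5, 24.9]), np.float64(57.6)]
scene bar [286 184  13   8  62] [array([426.5, -84.8]), array([28.6,  8.1]), np.float64(80.9)]
scene bar [247 197  21  10 102] [array([ 435.4, -177.4]), array([46.8, 17.1]), np.float64(66.9)]
scene bar [239 220  60  33 506] [array([ 532.4, -176.4]), array([ 23.5, 139.4]), np.float64(8.7)]
```

The two cameras agree to within about 3 mm:

| Item | Position (m) | Direction |
|---|---|---|
| Gauge origin | about (0.509, 0.2235) | +x at yaw 94.8° |
| Bar origin | about (0.540, -0.231) | yaw 98.65° |

The measured sizes match those given: bar 139 x 23 mm, head 132 mm long, thimble top at z 0.170. First move: turn the tool clockwise while travelling outward.

```bash
cat >> h.py <<'E'
G=np.array([.509,.2235]); GY=np.radians(94.8)
def delta(target,jawyaw=None):
    s=bot.state(); R=np.array(s["tcp_rot"]); p=np.array(s["eef_pos"])
    d=R.T@(np.array(target)-p)/.025
    print("t %.2f pos %s w %.4f F %s M %s"%(s["time"],p.round(4),s["width"],np.round(s["contact_force"],1),np.round(s["ft_torque"],3)))
    print("q",np.round(s["q"],2),"jawyaw",np.degrees(np.arctan2(R[1,1],R[0,1])).round(2),"xdown",R[:,0].round(3))
    print("delta units",d.round(2))
    if jawyaw is not None:
        a=np.radians(jawyaw); y=np.array([np.cos(a),np.sin(a),0]); x=np.array([0,0,-1.]); T=np.stack([x,y,np.cross(x,y)],1)
        from scipy.spatial.transform import Rotation as Ro
        print("turn units",(Ro.from_matrix(R.T@T).as_rotvec()/.1).round(2))
def gp(x,y,z):
    c,s_=np.cos(GY),np.sin(GY); return np.array([G[0]+c*x-s_*y,G[1]+s_*x+c*y,z])
E
python3 -m creep '[[[1,0,0,0.5,0.5,0,0],[1,0,0,1,1,0,0],[1,0,0,1,1,0,0],[1,0,0,1,1,0,0],[1,0,0,1,1,0,0],[1,0,0,1,1,0,0],[1,0,0,1,1,0,0],[1,0,0,1,1,0,0],[1,0,0,1,1,0,0],[1,0,0,1,1,0,0]]]'
python3 -c "
from h import *
delta([.5395,-.231,.12],8.65)"
```

```text
time: 1.55
eef_pos: [0.3609, 0.4705, 0.2268]
tcp_rot: [[0.001, 0.948, 0.317], [0.0, 0.317, -0.948], [-1.0, 0.001, 0.0]]
contact_force: [0.3, 0.3, -0.8]
width: 0.0919
t 1.55 pos [0.3609 0.4705 0.2268] w 0.0919 F [ 0.3  0.3 -0.8] M [-0.064 -0.002  0.033]
q [-0.82  0.37 -0.19  1.71  0.08  1.07 -0.7 ] jawyaw 18.48 xdown [ 0.001  0.    -1.   ]
delta units [ 4.28 -2.12 28.88]
turn units [ 1.71  0.   -0.01]
```

```bash
python3 -m creep '[[[1,0,0,1,0.9,0,0],[1,0,0,1,0.8,0,0],[1,0,0,1,0,0,0],[1,0,0,1,0,0,0],[1,0,0,1,0,0,0],[1,0,0,1,0,0,0],[1,0,0,1,0,0,0],[1,0,0,1,0,0,0],[1,0,0,1,0,0,0],[1,0,0,1,0,0,0]]]'
python3 -m creep '[[[1,0,0,1,0,0,0],[1,0,0,1,0,0,0],[1,0,0,1,0,0,0],[1,0,0,1,0,0,0],[1,0,0,1,0,0,0],[1,0,0,1,0,0,0],[1,0,0,1,0,0,0],[1,0.5,0,1,0,0,0],[1,0.5,0,1,0,0,0],[1,0.5,0,1,0,0,0]]]'
python3 -c "
from h import *
delta([.5395,-.231,.08],8.65)"
```

```text
time: 2.8
eef_pos: [0.4052, 0.225, 0.2269]
tcp_rot: [[0.0, 0.988, 0.156], [0.0, 0.156, -0.988], [-1.0, 0.0, -0.0]]
contact_force: [-0.1, -1.2, 0.4]
width: 0.0918
time: 4.05
eef_pos: [0.4445, -0.0217, 0.1891]
tcp_rot: [[0.001, 0.988, 0.156], [0.0, 0.156, -0.988], [-1.0, 0.001, -0.0]]
contact_force: [-0.1, 0.8, -0.0]
width: 0.0921
t 4.05 pos [ 0.4445 -0.0217  0.1891] w 0.0921 F [-0.1  0.8 -0. ] M [-0.122 -0.017 -0.01 ]
q [-0.19  0.15  0.19  2.1  -0.04  0.9   0.18] jawyaw 8.98 xdown [ 0.001  0.    -1.   ]
delta units [4.37 2.44 8.86]
turn units [ 0.06 -0.   -0.01]
```

```bash
python3 -m creep '[[[1,0.4,0.3,1,0,0,0],[1,0.4,0.3,1,0,0,0],[1,0.5,0.3,1,0,0,0],[1,0.5,0.3,1,0,0,0],[1,0.5,0.3,1,0,0,0],[1,0.5,0.3,1,0,0,0],[1,0.5,0.3,1,0,0,0],[1,0.5,0.2,1,0.06,0,0],[1,0.4,0.2,0.8,0,0,0],[1,0,0,0,0,0,0]]]'
python3 - <<'E'
from h import *
delta([.5395,-.231,.006],8.65)
t=viewer.capture("top"); s=viewer.capture("scene")
crop(t,"t1",310,180,430,260,6); crop(s,"s1",200,170,320,270,6)
E
```

```text
time: 5.3
eef_pos: [0.5404, -0.2296, 0.0835]
tcp_rot: [[-0.001, 0.989, 0.149], [-0.001, 0.149, -0.989], [-1.0, -0.001, 0.0]]
contact_force: [-0.2, 0.5, 0.7]
width: 0.092
t 5.30 pos [ 0.5404 -0.2296  0.0835] w 0.0920 F [-0.2  0.5  0.7] M [-0.102  0.012  0.021]
q [ 0.17  0.54  0.24  1.84 -0.18  0.78  0.65] jawyaw 8.58 xdown [-0.001 -0.001 -1.   ]
delta units [ 3.1  -0.04  0.05]
turn units [-0.01  0.    0.01]
```

View pics/s1.png

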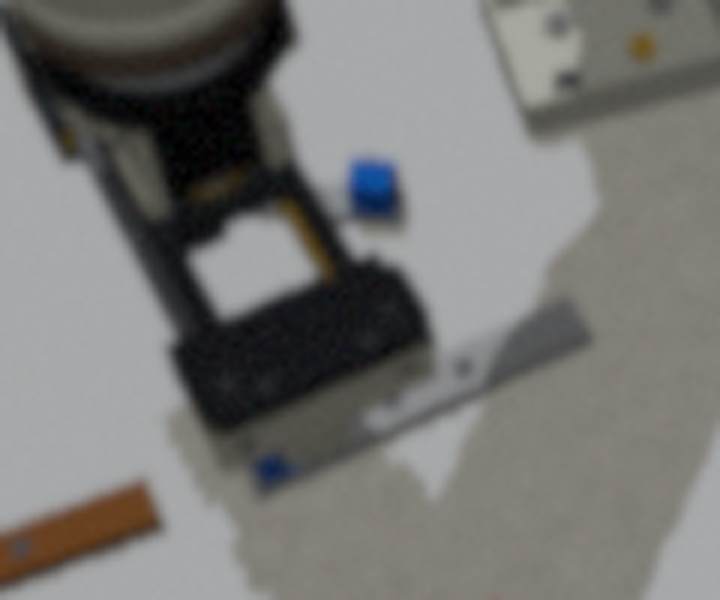

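View pics/t1.png

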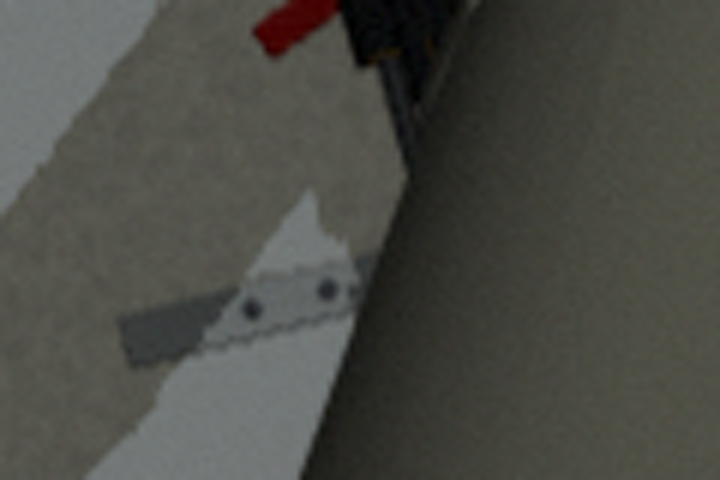

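```bash
python3 -m creep '[[[0.6,0.6,0,0,0,0,0],[0.6,0.8,0,0,0,0,0],[0.6,0.8,0,0.05,0,0,0],[0.6,0.5,0,0,0,0,0],[0.6,0.35,0,0,0,0,0],[0.6,0,0,0,0,0,0],[0,0,0,0,0,0,0],[0,0,0,0,0,0,0],[0,0,0,0,0,0,0],[0,0,0,0,0,0,0]]]' 30
python3 -c "
from h import *
delta([.5395,-.231,.006],8.65)"
```

```text
time: 6.65
eef_pos: [0.5408, -0.2292, 0.0082]
tcp_rot: [[-0.001, 0.988, 0.152], [-0.0, 0.152, -0.988], [-1.0, -0.001, 0.0]]
contact_force: [-3.1, -1.2, 5.0]
width: 0.0201
t 6.65 pos [ 0.5408 -0.2292  0.0082] w 0.0201 F [-3.1 -1.2  5. ] M [-0.196  0.714  0.259]
q [ 0.19  0.66  0.21  1.86 -0.21  0.65  0.68] jawyaw 8.77 xdown [-0.001 -0.    -1.   ]
delta units [ 0.09 -0.06  0.06]
turn units [0.02 0.   0.01]
```

```bash
python3 -m creep '[[[0,0,0,0,0,0,0],[0,-0.3,0,0,0,0,0],[0,-0.8,0,0,0,0,0],[0,-1,0,0,0,0,0],[0,-1,0,-0.4,0.2,0,0],[0,-0.5,0,-0.8,0.2,0,0],[0,0,0,-1,0.2,0,0],[0,0,0,-1,0.1,0,0],[0,0,0,-0.7,0,0,0],[0,0,0,0,0,0,0]]]' 50
python3 - <<'E'
from h import *
delta(gp(-205,0,.09)*0+gp(-.205,0,.09),4.8)
t=viewer.capture("top"); s=viewer.capture("scene")
crop(t,"t2",200,180,440,300,3); crop(s,"s2",200,150,400,300,4)
E
```

```text
time: 7.9
eef_pos: [0.5308, -0.1304, 0.0985]
tcp_rot: [[0.001, 0.996, 0.086], [0.001, 0.086, -0.996], [-1.0, 0.001, -0.001]]
contact_force: [0.6, 0.2, -2.8]
width: 0.0201
t 7.90 pos [ 0.5308 -0.1304  0.0985] w 0.0201 F [ 0.6  0.2 -2.8] M [-0.208  0.047 -0.025]
q [-0.01  0.46  0.26  1.93 -0.16  0.77  0.42] jawyaw 4.93 xdown [ 0.001  0.001 -1.   ]
delta units [ 0.34  0.33 -5.98]
turn units [ 0.02 -0.01 -0.01]
```

View pics/s2.png

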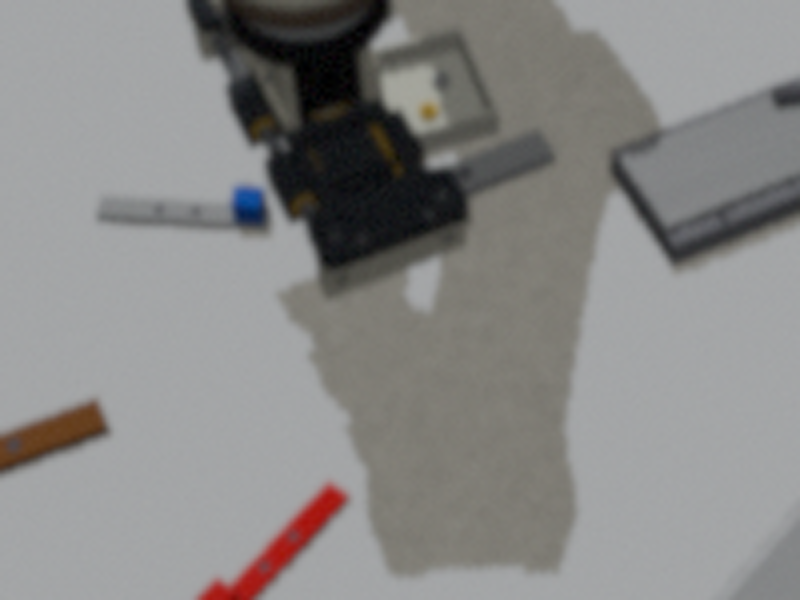

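View pics/t2.png

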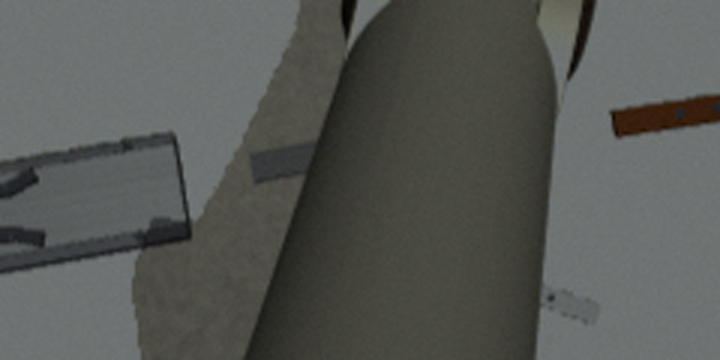

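Bar is held level as far as I can see; its nose is near (545,145) in the enlarged scene view. Next I'll measure the nose height and position from depth.

```bash
cat >> h.py <<'E'
def nose(c,n,zlo,zhi):
    s=bot.state(); R=np.array(s["tcp_rot"]); p=np.array(s["eef_pos"])
    W=pts(c); d=-R[:,2]; l=R[:,1]
    a=(W-p)@d; b=(W-p)@l; z=W[...,2]
    m=(a>.055)&(a<.14)&(abs(b)<.02)&(z>zlo)&(z<zhi)
    if m.sum()<20: print(n,"few",m.sum()); return
    A,B,Z=a[m],b[m],z[m]
    k=(A<np.percentile(A,90)); 
    print(n,m.sum(),"a max",np.percentile(A,[97,100]).round(4),"z fit slope/at end",np.polyfit(A-.12,Z,1).round(4),"lat mid fit",[ (round(float(x),3),((B[(A>x-.008)&(A<x+.008)].max()+B[(A>x-.008)&(A<x+.008)].min())/2).round(4)) for x in (.075,.09,.105) if ((A>x-.008)&(A<x+.008)).any()], "width",(B.max()-B.min()).round(4))
E
python3 - <<'E'
from h import *
for n in("top","scene"): nose(viewer.capture(n),n,.075,.13)
E
```

```text
top 211 a max [0.122  0.1235] z fit slope/at end [-0.0083  0.097 ] lat mid fit [(0.075, np.float64(0.003)), (0.09, np.float64(-0.0007)), (0.105, np.float64(-0.0014))] width 0.0211
scene 235 a max [0.1222 0.1235] z fit slope/at end [-0.0139  0.0942] lat mid fit [(0.075, np.float64(0.0007)), (0.09, np.float64(0.0009)), (0.105, np.float64(0.0004))] width 0.0235
```

```bash
python3 -m creep '[[[0,0,0,-0.5,0.02,0,0],[0,0.1,0.1,-1,0,0,0],[0,0.1,0.1,-1,0,0,0],[0,0.2,0.1,-1,0,0,0],[0,0.3,0,-1,0,0,0],[0,0.3,0,-0.9,0,0,0],[0,0.3,0,-0.5,0,0,0],[0,0.3,0,0,0,0,0],[0,0.2,0,0,0,0,0],[0,0,0,0,0,0,0]]]'
python3 - <<'E'
from h import *
delta(gp(-.203,0,.0395),4.8)
s=viewer.capture("scene");t=viewer.capture("top")
for n,c in(("scene",s),("top",t)): nose(c,n,.043,.13)
crop(t,"t3",150,200,310,290,5); crop(s,"s3",300,120,480,240,4)
E
```

```text
time: 9.35
eef_pos: [0.5257, 0.0142, 0.0525]
tcp_rot: [[-0.001, 0.997, 0.079], [-0.001, 0.079, -0.997], [-1.0, -0.001, 0.001]]
contact_force: [-0.5, -0.7, -2.0]
width: 0.0195
t 9.35 pos [0.5257 0.0142 0.0525] w 0.0195 F [-0.5 -0.7 -2. ] M [-0.178  0.055  0.032]
q [-0.25  0.5   0.22  2.   -0.17  0.65  0.15] jawyaw 4.54 xdown [-0.001 -0.001 -1.   ]
delta units [ 0.52  0.03 -0.28]
turn units [-0.05  0.01  0.01]
scene 132 a max [0.1213 0.1236] z fit slope/at end [-0.0286  0.0488] lat mid fit [(0.075, np.float64(-0.0083)), (0.09, np.float64(-0.0)), (0.105, np.float64(0.0))] width 0.0217
top few 0
```

View pics/s3.png

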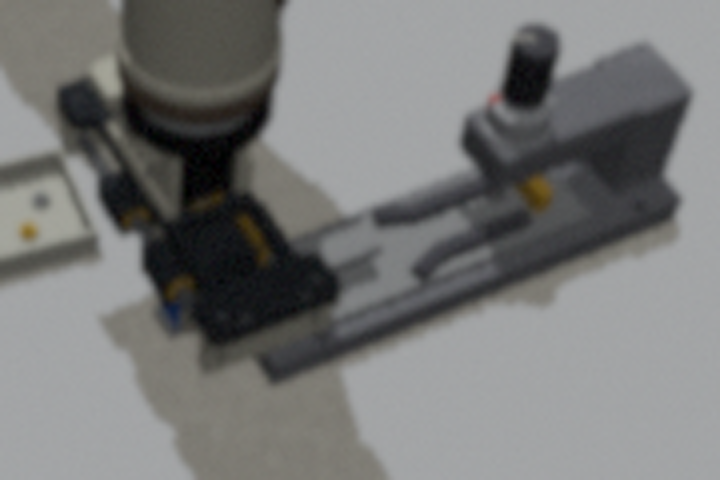

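View pics/t3.png

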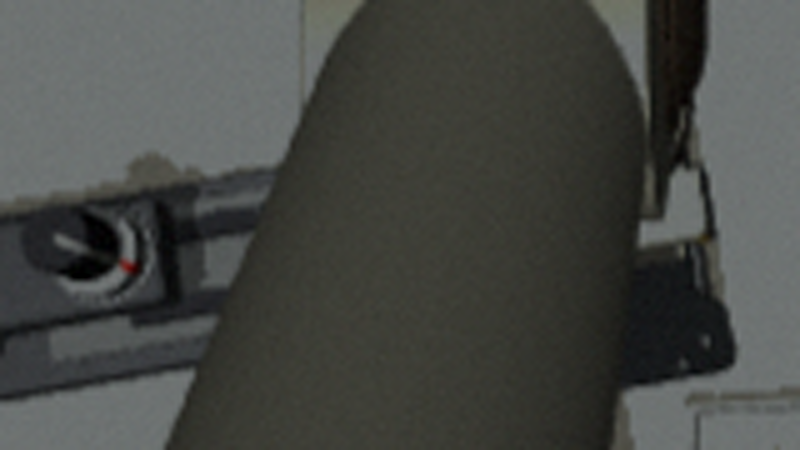

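```bash
python3 -m creep '[[[0,0.2,0.03,-0.1,-0.05,0,0],[0,0.2,0,-0.1,0,0,0],[0,0.1,0,0,0,0,0],[0,0.06,0,0,0,0,0],[0,0,0,0,0,0,0]]]' 40
python3 - <<'E'
from h import *
delta(gp(-.203,0,.0395),4.8)
s=viewer.capture("scene")
crop(s,"s4",330,130,450,220,6)
nose(s,"scene",.033,.13)
def P(n,x,y,z): print(n,((proj(s,gp(x,y,z))-[330,130])*6).round(0))
P("mouth L",-.071,.0175,.038);P("mouth R",-.071,-.0175,.038);P("chan",-.05,0,.03);P("exp nose top L",-.08,.01,.038);P("exp nose top R",-.08,-.01,.038)
E
```

```text
time: 10.07
eef_pos: [0.5262, 0.0206, 0.0388]
tcp_rot: [[-0.0, 0.996, 0.086], [-0.0, 0.086, -0.996], [-1.0, -0.0, 0.0]]
contact_force: [0.7, -0.6, -3.1]
width: 0.0198
t 10.07 pos [0.5262 0.0206 0.0388] w 0.0198 F [ 0.7 -0.6 -3.1] M [-0.11   0.033  0.014]
q [-0.26  0.53  0.21  2.   -0.18  0.63  0.15] jawyaw 4.93 xdown [-0. -0. -1.]
delta units [-0.03 -0.01 -0.03]
turn units [0.02 0.   0.  ]
scene 121 a max [0.1343 0.1395] z fit slope/at end [-0.0061  0.0358] lat mid fit [(0.075, np.float64(-0.0072)), (0.09, np.float64(0.0007)), (0.105, np.float64(0.0007))] width 0.0386
mouth L [387. 267.]
mouth R [433. 328.]
chan [452. 292.]
exp nose top L [377. 288.]
exp nose top R [403. 323.]
```

View pics/s4.png

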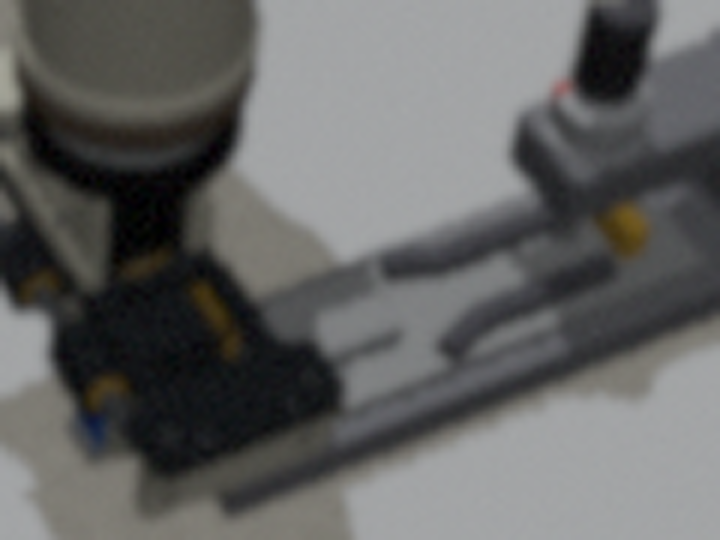

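```bash
python3 -m creep '[[[0,0.03,0,-0.1,0.02,0,0],[0,0.02,0,-0.25,0,0,0],[0,0,0,-0.3,0,0,0],[0,0,0,-0.3,0,0,0],[0,0,0,-0.3,0,0,0],[0,0,0,-0.3,0,0,0],[0,0,0,-0.2,0,0,0],[0,0,0,0,0,0,0]]]' 25
python3 - <<'E'
from h import *
delta(gp(-.103,0,.038),4.8)
s=viewer.capture("scene")
crop(s,"s5",330,130,450,220,6)
E
```

```text
time: 11.12
eef_pos: [0.5231, 0.065, 0.0382]
tcp_rot: [[0.001, 0.996, 0.084], [0.0, 0.084, -0.996], [-1.0, 0.001, -0.0]]
contact_force: [0.3, -2.6, 5.1]
width: 0.0194
t 11.12 pos [0.5231 0.065  0.0382] w 0.0194 F [ 0.3 -2.6  5.1] M [-0.688  0.041 -0.012]
q [-0.34  0.53  0.21  2.   -0.18  0.62  0.07] jawyaw 4.85 xdown [ 0.001  0.    -1.   ]
delta units [ 0.01 -0.03 -2.25]
turn units [ 0.01 -0.   -0.01]
```

View pics/s5.png

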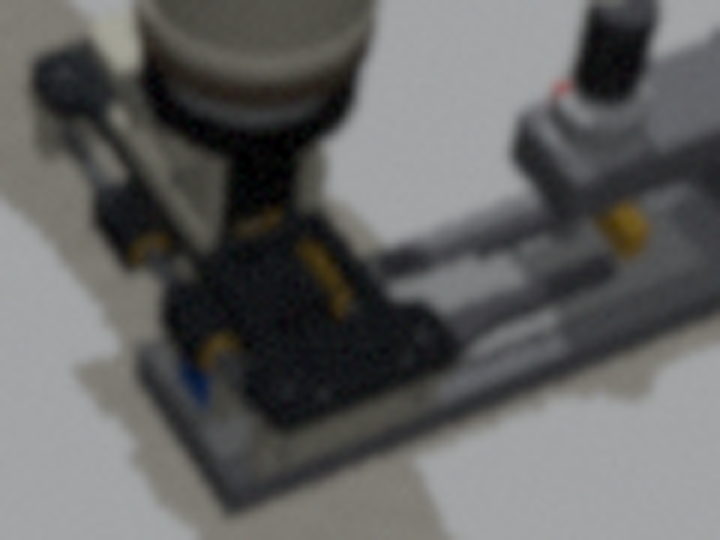

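```bash
python3 -m creep '[[[0,0,0,-0.2,0,0,0],[0,0,0,-0.3,0,0,0],[0,0,0,-0.3,0,0,0],[0,0,0,-0.3,0,0,0],[0,0,0,-0.3,0,0,0],[0,0,0,-0.2,0,0,0],[0,0,0,-0.1,0,0,0],[0,0,0,0,0,0,0]]]'
python3 - <<'E'
from h import *
delta(gp(-.103,0,.038),4.8)
s=viewer.capture("scene")
crop(s,"s6",330,130,450,220,6)
E
```

```text
time: 12.18
eef_pos: [0.5195, 0.1067, 0.0382]
tcp_rot: [[0.001, 0.996, 0.084], [-0.0, 0.084, -0.996], [-1.0, 0.001, 0.0]]
contact_force: [0.8, -4.7, 5.1]
width: 0.02
t 12.18 pos [0.5195 0.1067 0.0382] w 0.0200 F [ 0.8 -4.7  5.1] M [-0.921  0.058  0.032]
q [-0.42  0.53  0.2   2.   -0.18  0.63 -0.01] jawyaw 4.82 xdown [ 0.001 -0.    -1.   ]
delta units [ 0.01 -0.03 -0.57]
turn units [ 0.    0.   -0.01]
```

View pics/s6.png

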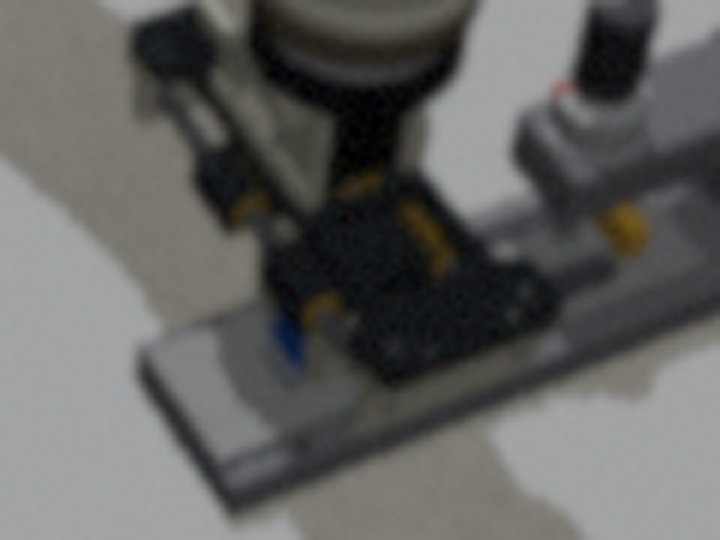

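```bash
python3 -m creep '[[[0,0,0,-0.15,0,0,0],[0,0,0,-0.15,0,0,0],[0,0,0,-0.06,0,0,0],[0,0,0,0,0,0,0]]]'; python3 -m creep '[[[0,0,0,-0.04,0,0,0],[0,0,0,-0.04,0,0,0],[0,0,0,0,0,0,0]]]' ; python3 -c "
from h import *
delta(gp(-.103,0,.038),4.8)"
```

```text
time: 12.72
eef_pos: [0.5187, 0.1154, 0.0382]
tcp_rot: [[0.001, 0.996, 0.084], [-0.0, 0.084, -0.996], [-1.0, 0.001, 0.0]]
contact_force: [-0.0, -4.9, 6.2]
width: 0.0202
time: 13.1
eef_pos: [0.5186, 0.1171, 0.0382]
tcp_rot: [[0.001, 0.997, 0.083], [-0.001, 0.083, -0.997], [-1.0, 0.001, 0.001]]
contact_force: [1.1, -5.9, 5.7]
width: 0.0201
t 13.10 pos [0.5186 0.1171 0.0382] w 0.0201 F [ 1.1 -5.9  5.7] M [-1.137 -0.04   0.08 ]
q [-0.44  0.54  0.21  1.99 -0.18  0.63 -0.03] jawyaw 4.79 xdown [ 0.001 -0.001 -1.   ]
delta units [ 0.01 -0.03 -0.15]
turn units [-0.    0.01 -0.01]
```

```bash
for i in 1; do python3 -m creep '[[[0,0,0,-0.04,0,0,0],[0,0,0,-0.04,0,0,0],[0,0,0,0,0,0,0]]]'; done;  python3 -m creep '[[[0,0,0,-0.04,0,0,0],[0,0,0,0,0,0,0]]]'
```

```text
time: 13.48
eef_pos: [0.5184, 0.1191, 0.0382]
tcp_rot: [[0.001, 0.997, 0.083], [-0.001, 0.083, -0.997], [-1.0, 0.001, 0.001]]
contact_force: [1.1, -5.0, 5.9]
width: 0.0202
time: 13.72
eef_pos: [0.5183, 0.1201, 0.0382]
tcp_rot: [[0.001, 0.997, 0.083], [-0.001, 0.083, -0.997], [-1.0, 0.001, 0.001]]
contact_force: [0.5, -5.1, 7.1]
width: 0.0196
```

```bash
python3 -m creep '[[[0,0,0,-0.04,0,0,0],[0,0,0,0,0,0,0]]]';  python3 -m creep '[[[0,0,0,-0.04,0,0,0],[0,0,0,0,0,0,0]]]'
```

```text
time: 13.98
eef_pos: [0.5182, 0.121, 0.0382]
tcp_rot: [[0.001, 0.997, 0.083], [-0.001, 0.083, -0.997], [-1.0, 0.001, 0.001]]
contact_force: [0.5, -5.1, 6.3]
width: 0.0198
time: 14.22
eef_pos: [0.5182, 0.1216, 0.0382]
tcp_rot: [[0.001, 0.997, 0.083], [-0.001, 0.083, -0.997], [-1.0, 0.001, 0.001]]
contact_force: [1.4, -7.6, 6.8]
width: 0.02
```

```bash
python3 -m creep '[[[0,0,0,-0.02,0,0,0],[0,0,0,0,0,0,0]]]';  python3 -m creep '[[[0,0,0,-0.02,0,0,0],[0,0,0,0,0,0,0]]]'
```

```text
time: 14.48
eef_pos: [0.5182, 0.1216, 0.0382]
tcp_rot: [[0.001, 0.997, 0.083], [-0.001, 0.083, -0.997], [-1.0, 0.001, 0.002]]
contact_force: [1.2, -8.0, 6.1]
width: 0.0202
time: 14.72
eef_pos: [0.5182, 0.1215, 0.0382]
tcp_rot: [[0.001, 0.997, 0.082], [-0.002, 0.082, -0.997], [-1.0, 0.001, 0.002]]
contact_force: [0.7, -8.8, 7.7]
width: 0.0198
```

Contact with the stop: the position stopped at y = 0.1216 and push force rose from about 5 N (bed friction) to about 8.8 N. Next, release and back away upward.

```bash
python3 -m creep '[[[0.15,0,0,0,0,0,0],[0.3,0,0,0,0,0,0],[0.5,-0.1,0,0,0,0,0],[0.5,-0.4,0,0,0,0,0],[0.5,-1,0,0,-0.5,0,0],[0.5,-1,0,0,-1,0,0],[0.6,-1,0,0,-1,0,0],[0.8,-1,0,0,-1,0,0],[1,-1,0,0,-1,0,0],[1,-0.7,0,0,-1,0,0]]]'
python3 - <<'E'
from h import *
delta(gp(0,0,.2),None)
s=viewer.capture("scene"); t=viewer.capture("top")
crop(s,"s7",330,130,480,220,5); crop(t,"t7",110,200,270,290,5)
f=s["frame"].astype(int); m=((f[...,2]>f[...,0]+60)&(f[...,2]>f[...,1]+40)); m[:,:300]=0
v,u=np.nonzero(m); print(len(u)); 
if len(u): 
  X=ray(s,u.mean(),v.mean(),.064); c,q=np.cos(GY),np.sin(GY); d=X[:2]-G; print("block gauge x,y",c*d[0]+q*d[1],-q*d[0]+c*d[1])
E
```

```text
time: 15.98
eef_pos: [0.5179, 0.1241, 0.1947]
tcp_rot: [[0.002, 0.803, 0.595], [0.001, 0.595, -0.803], [-1.0, 0.002, 0.0]]
contact_force: [0.9, -0.7, -0.0]
width: 0.0805
t 15.97 pos [0.5179 0.1241 0.1947] w 0.0805 F [ 0.9 -0.7 -0. ] M [-0.031 -0.027 -0.039]
q [-0.39  0.3   0.13  1.9  -0.05  0.95  0.39] jawyaw 36.55 xdown [ 0.002  0.001 -1.   ]
delta units [-0.21  2.08 -3.41]
74
block gauge x,y -0.10777920063794036 -0.007194120051383753
```

View pics/s7.png

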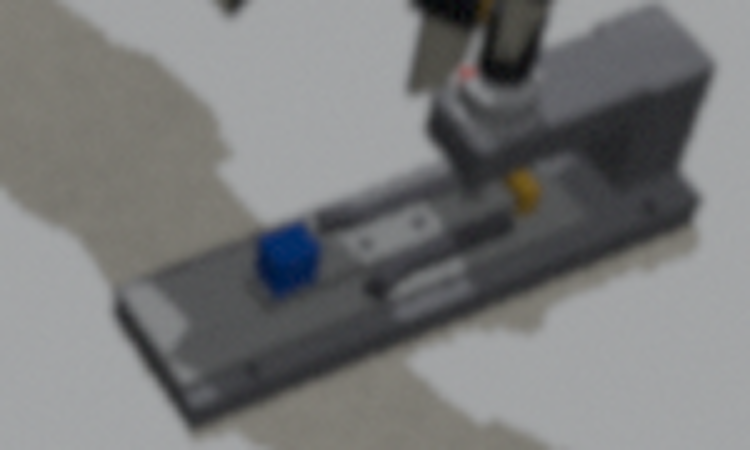

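View pics/t7.png

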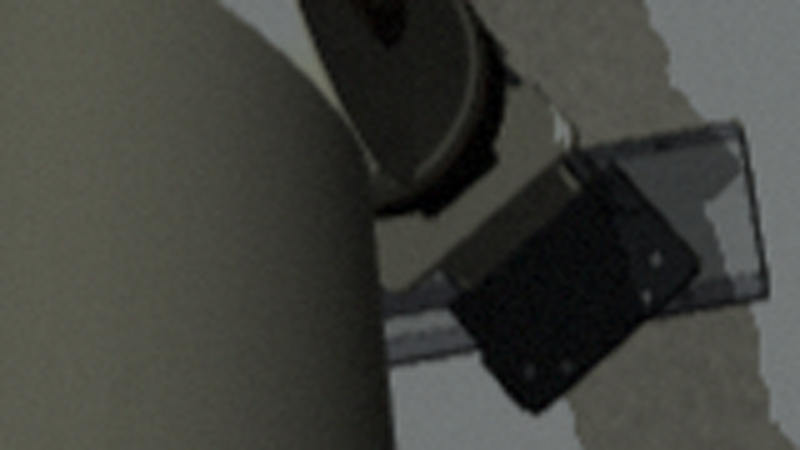

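The bar lies in the channel with its block at (288,258), and the thimble is now clear to approach. I'll move over it while pre-turning counter-clockwise, which leaves room for clockwise travel.

```bash
python3 -m creep '[[[1,0,0.3,-0.4,-1,0,0],[1,0,0.65,-0.75,-1,0,0],[1,0,0.72,-0.7,-1,0,0],[1,0,0.77,-0.63,-1,0,0],[1,0,0.4,-0.3,-1,0,0],[1,0,0,0,-1,0,0],[1,0,0,0,-1,0,0],[1,0,0,0,-1,0,0],[1,0,0,0,-1,0,0],[1,0,0,0,-1,0,0]]]'
python3 -c "
from h import *
delta(gp(0,0,.195))"
```

```text
time: 17.32
eef_pos: [0.5131, 0.2232, 0.1919]
tcp_rot: [[-0.001, -0.064, 0.998], [-0.0, 0.998, 0.064], [-1.0, -0.0, -0.001]]
contact_force: [0.4, -0.3, -0.1]
width: 0.0918
t 17.32 pos [0.5131 0.2232 0.1919] w 0.0918 F [ 0.4 -0.3 -0.1] M [ 0.072  0.057 -0.019]
q [-0.38  0.35 -0.09  1.82  0.04  0.97  1.14] jawyaw 93.69 xdown [-0.001 -0.    -1.   ]
delta units [-0.13  0.02 -0.16]
```

```bash
python3 -m creep '[[[1,0,0,-0.16,-1,0,0],[1,0,0,0,-1,0,0],[1,0,0,0,-1,0,0],[1,0,0,0,-1,0,0],[1,0,0,0,-1,0,0],[1,0,0,0,-1,0,0],[1,0,0,0,-1,0,0],[1,0,0,0,-1,0,0],[1,0,0,0,-1,0,0],[1,0,0,0,0,0,0]]]'
python3 - <<'E'
from h import *
delta(gp(0,0,.133))
s=viewer.capture("scene"); crop(s,"s8",380,80,500,180,6)
E
```

```text
time: 18.58
eef_pos: [0.5092, 0.2229, 0.192]
tcp_rot: [[-0.001, -0.82, 0.573], [-0.0, 0.573, 0.82], [-1.0, 0.001, -0.001]]
contact_force: [-0.1, -0.4, 0.4]
width: 0.0921
t 18.57 pos [0.5092 0.2229 0.192 ] w 0.0921 F [-0.1 -0.4  0.4] M [0.002 0.088 0.072]
q [-0.25  0.35 -0.26  1.83  0.11  0.98  1.98] jawyaw 145.06 xdown [-0.001 -0.    -1.   ]
delta units [2.36 0.02 0.02]
```

View pics/s8.png

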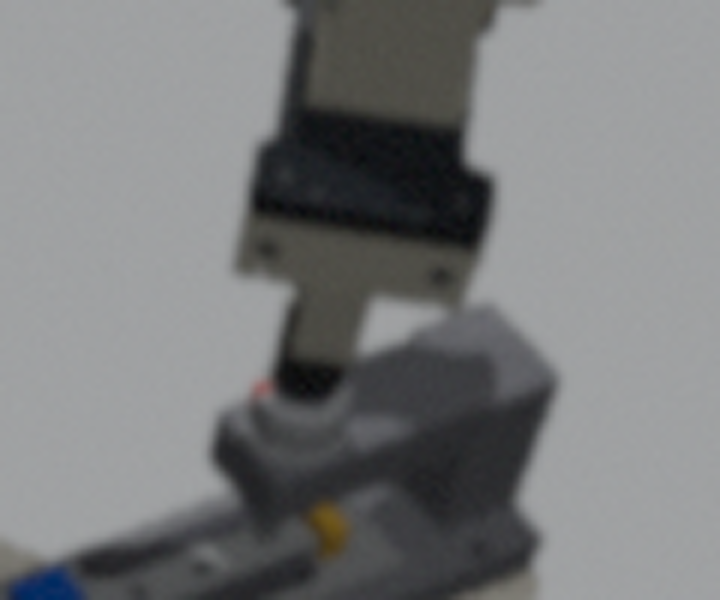

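```bash
python3 -m creep '[[[1,0.6,0.02,0.02,0,0,0],[1,0.6,0,0,0,0,0],[1,0.6,0,0,0,0,0],[1,0.36,0,0,0,0,0],[1,0.1,0,0,0,0,0],[1,0,0,0,0,0,0]]]'
python3 -m creep '[[[0,0,0,0,0,0,0],[0,0,0,0,0,0,0],[0,0,0,0,0,0,0],[0,0,0,0,0,0,0],[0,0,0,0,0,0,0]]]' 30
python3 -c "
from h import *
delta(gp(0,0,.133))"
```

```text
time: 19.38
eef_pos: [0.5098, 0.2237, 0.1362]
tcp_rot: [[0.0, -0.821, 0.571], [0.0, 0.571, 0.821], [-1.0, 0.0, 0.0]]
contact_force: [1.1, -0.6, -0.2]
width: 0.0918
time: 20.0
eef_pos: [0.5097, 0.2236, 0.1363]
tcp_rot: [[0.0, -0.821, 0.571], [0.0, 0.571, 0.821], [-1.0, -0.0, 0.0]]
contact_force: [0.5, 1.1, 0.2]
width: 0.046
t 20.00 pos [0.5097 0.2236 0.1363] w 0.0460 F [0.5 1.1 0.2] M [0.121 0.126 0.017]
q [-0.26  0.42 -0.25  1.87  0.13  0.86  1.96] jawyaw 145.19 xdown [ 0.  0. -1.]
delta units [ 0.13  0.02 -0.02]
```

```bash
python3 -m creep '[[[0,0.1,0,0,0,0,0],[0,0,0,0,0,0,0],[0,0,0,0,0,0,0],[0,0,0,0,0,0,0],[0,0,0,0,0,0,0]]]'
python3 -c "
from h import *
delta(gp(0,0,.133))"
```

```text
time: 20.62
eef_pos: [0.5075, 0.2249, 0.1333]
tcp_rot: [[-0.004, -0.822, 0.57], [0.001, 0.57, 0.822], [-1.0, 0.003, -0.001]]
contact_force: [-4.3, 2.5, 1.9]
width: 0.0252
t 20.62 pos [0.5075 0.2249 0.1333] w 0.0252 F [-4.3  2.5  1.9] M [0.625 1.077 0.009]
q [-0.26  0.43 -0.25  1.88  0.13  0.86  1.96] jawyaw 145.27 xdown [-0.004  0.001 -1.   ]
delta units [ 0.01 -0.08 -0.01]
```

```bash
python3 -m creep '[[[0,0,0.09,0,0,0,0],[0,0,0,0,0.5,0,0],[0,0,0,0,1,0,0],[0,0,0,0,1,0,0],[0,0,0,0,1,0,0],[0,0,0,0,1,0,0],[0,0,0,0,0.5,0,0]]]' 40
python3 -c "
from h import *
delta(gp(0,0,.133))"
python3 -m creep '[[[0,0,0,0,0.5,0,0],[0,0,0,0,1,0,0],[0,0,0,0,1,0,0],[0,0,0,0,1,0,0],[0,0,0,0,1,0,0]]]' 40
python3 -c "
from h import *
delta(gp(0,0,.133))"
```

```text
time: 21.5
eef_pos: [0.5071, 0.2253, 0.1334]
tcp_rot: [[-0.001, -0.446, 0.895], [0.0, 0.895, 0.446], [-1.0, 0.001, -0.001]]
contact_force: [-2.7, 0.5, -1.1]
width: 0.0255
t 21.50 pos [0.5071 0.2253 0.1334] w 0.0255 F [-2.7  0.5 -1.1] M [0.39  0.493 0.108]
q [-0.35  0.42 -0.14  1.88  0.07  0.85  1.5 ] jawyaw 116.46 xdown [-0.001  0.    -1.   ]
delta units [ 0.01 -0.1   0.04]
time: 22.12
eef_pos: [0.507, 0.2256, 0.1334]
tcp_rot: [[-0.001, -0.011, 1.0], [0.0, 1.0, 0.011], [-1.0, 0.0, -0.001]]
contact_force: [-2.3, 2.3, -1.0]
width: 0.0253
t 22.12 pos [0.507  0.2256 0.1334] w 0.0253 F [-2.3  2.3 -1. ] M [0.535 0.472 0.077]
q [-0.43  0.41 -0.04  1.88  0.02  0.85  1.1 ] jawyaw 90.63 xdown [-0.001  0.    -1.   ]
delta units [ 0.01 -0.09  0.08]
```

```bash
cat > m.py <<'E'
from h import *
s=bot.state();R=np.array(s["tcp_rot"]);print("yaw %.2f turned %.3f Mz %.3f F %s q7 %.2f"%(a:=np.degrees(np.arctan2(R[1,1],R[0,1])),np.radians(145.27-a),s["ft_torque"][2],np.round(s["contact_force"],1),s["q"][6]))
E
python3 -m creep '[[[0,0,0.08,-0.05,1,0,0],[0,0,0,0,1,0,0]]]' >/dev/null; python3 m.py
python3 -m creep '[[[0,0,0,0,1,0,0]]]' >/dev/null; python3 m.py
python3 -m creep '[[[0,0,0,0,1,0,0]]]' >/dev/null; python3 m.py
python3 -m creep '[[[0,0,0,0,1,0,0]]]' >/dev/null; python3 m.py
python3 -m creep '[[[0,0,0,0,1,0,0]]]' >/dev/null; python3 m.py
```

```text
yaw 79.09 turned 1.155 Mz 0.090 F [ 0.8 -1.4 -2.6] q7 0.91
yaw 73.36 turned 1.255 Mz 0.049 F [ 0.4 -0.6 -2.9] q7 0.82
yaw 67.64 turned 1.355 Mz 0.118 F [-0.1  0.4 -2.6] q7 0.73
yaw 61.91 turned 1.455 Mz 0.161 F [ 1.  -0.3 -2.3] q7 0.64
yaw 56.19 turned 1.555 Mz 0.187 F [ 0.3 -0.5 -2.2] q7 0.55
```

```bash
python3 -m creep '[[[0,0,0,0,0.5,0,0]]]' >/dev/null; python3 m.py
python3 -m creep '[[[0,0,0,0,0.5,0,0]]]' >/dev/null; python3 m.py
python3 -m creep '[[[0,0,0,0,0.5,0,0]]]' >/dev/null; python3 m.py
python3 -m creep '[[[0,0,0,0,0.5,0,0]]]' >/dev/null; python3 m.py
```

```text
yaw 53.40 turned 1.603 Mz 0.161 F [ 1.1 -0.9 -2.6] q7 0.51
yaw 50.56 turned 1.653 Mz 0.184 F [ 1.  -1.2 -2.9] q7 0.46
yaw 47.70 turned 1.703 Mz 0.225 F [ 2.3  0.2 -2.5] q7 0.42
yaw 44.83 turned 1.753 Mz 0.143 F [ 1.4  0.4 -3. ] q7 0.37
```

Torque averaged 0.177 N m from about 1.45 rad on, so the ratchet is slipping. Slip so far is about 0.3 rad. I'll turn another 0.5 rad, release and look.

```bash
python3 -m creep '[[[0,0,0,0,0.6,0,0],[0,0,0,0,0.6,0,0],[0,0,0,0,0.6,0,0],[0,0,0,0,0.6,0,0]]]' >/dev/null; python3 m.py
python3 -m creep '[[[0,0,0,0,0.6,0,0],[0,0,0,0,0.6,0,0],[0,0,0,0,0.6,0,0],[0,0,0,0,0.6,0,0],[0,0,0,0,0.2,0,0]]]' >/dev/null; python3 m.py
python3 -m creep '[[[0,0,0,0,0,0,0]]]' >/dev/null; python3 m.py
```

```text
yaw 31.07 turned 1.993 Mz 0.215 F [ 1.3 -0.4 -4.4] q7 0.16
yaw 16.25 turned 2.252 Mz 0.216 F [ 3.5 -0.5 -6.1] q7 -0.07
yaw 16.29 turned 2.251 Mz 0.077 F [ 4.9 -0.2 -8.3] q7 -0.07
```

```bash
python3 -m creep '[[[0.2,0,0,0,0,0,0],[0.5,0,0,0,0,0,0],[0.8,0,0,0,0,0,0],[1,-0.2,0,0,0,0,0],[1,-0.6,0,0,0,0,0],[1,-1,0,0,0,0,0],[1,-1,0,0,0,0,0],[1,-1,0,1,0,0,0],[1,-1,0,1,0,0,0],[1,-1,0,1,0,0,0]]]'
python3 m.py
```

```text
time: 25.88
eef_pos: [0.5278, 0.1542, 0.281]
tcp_rot: [[0.001, 0.96, 0.28], [0.001, 0.28, -0.96], [-1.0, 0.001, -0.0]]
contact_force: [0.5, -0.7, -0.5]
width: 0.0914
yaw 16.29 turned 2.251 Mz 0.045 F [ 0.5 -0.7 -0.5] q7 0.02
```

```bash
python3 -m creep '[[[1,0,0,1,0,0,0],[1,0,0,1,0,0,0],[1,0,0,1,0,0,0],[1,0,0,1,0,0,0],[1,0,0,1,0,0,0],[1,0,0,1,0,0,0],[1,0,0,1,0,0,0],[1,0,0,0,0,0,0]]]' | head -2
python3 - <<'E'
from h import *
s=viewer.capture("scene"); t=viewer.capture("top")
crop(s,"s9",330,110,480,220,5); crop(t,"t9",110,220,210,290,8)
print(((proj(t,gp(0,0,.172))-[110,220])*8).round(), ((proj(t,gp(0,0,.124))-[110,220])*8).round())
E
```

```text
time: 26.88
eef_pos: [0.5769, -0.0157, 0.28]
[404. 206.] [466. 229.]
```

View pics/t9.png

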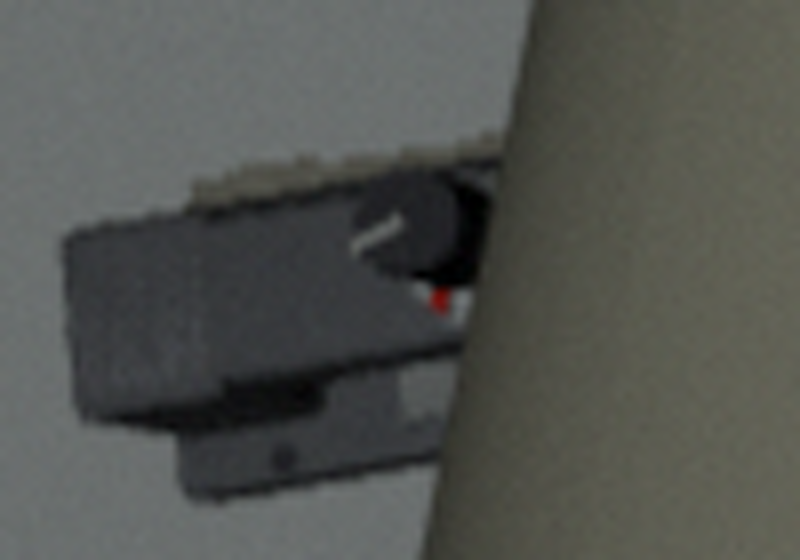

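View pics/s9.png

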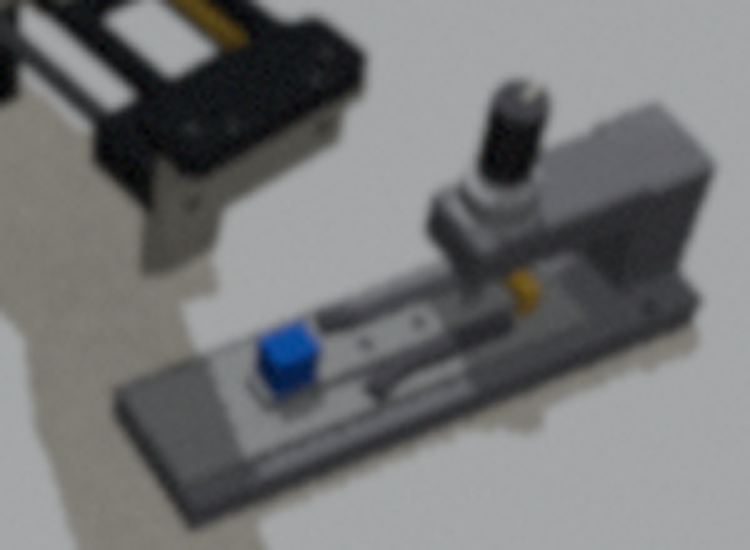

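```bash
cat > slip.py <<'E'
from h import *
def meas(c,f,C=np.array([.5077,.2232])):
    f=f.astype(int); hsv=cv2.cvtColor(f.astype(np.uint8),cv2.COLOR_RGB2HSV)
    v,u=np.mgrid[0:400,0:640]
    reg=(u>145)&(u<190)&(v>235)&(v<270)
    r=reg&(f[...,0]>f[...,1]+50)&(f[...,0]>f[...,2]+50)
    w=f[...,0]*r; ur,vr=(u*w).sum()/w.sum(),(v*w).sum()/w.sum()
    pr=proj(c,[*C,.172]); disc=np.hypot(u-pr[0],v-pr[1])<7.5
    g=f.sum(2); wm=disc&(g>g[disc].min()+120)
    ws=(g-g[disc].min())*wm
    print("disc centre px",pr.round(1),"red px",ur.round(1),vr.round(1),"white n",wm.sum())
    P=ray(c,ur,vr,.124)[:2]-C; ra=np.degrees(np.arctan2(P[1],P[0]))
    Q=np.array([ray(c,a,b,.172)[:2]-C for a,b in zip(u[wm],v[wm])]); Wt=ws[wm]
    m=(Q*Wt[:,None]).sum(0)/Wt.sum(); 
    cov=np.cov(Q.T,aweights=Wt); ax=np.linalg.eigh(cov)[1][:,1]; ax*=np.sign(ax@m)
    wa=np.degrees(np.arctan2(ax[1],ax[0]))
    print("red ang %.1f r %.4f | white axis ang %.1f centroid r %.4f ang %.1f"%(ra,np.hypot(*P),wa,np.hypot(*m),np.degrees(np.arctan2(m[1],m[0]))),"slip rad (cw)",np.radians((ra-wa)%360).round(3))
if __name__=="__main__":
    t=viewer.capture("top")
    for n,f in(("start",cv2.imread("pics/top0.png")[:,:,::-1]),("now",t["frame"])): print(n); meas(t,f)
E
python3 slip.py
```

```text
start
disc centre px [160.7 246.4] red px 175.4 253.0 white n 43
red ang -122.5 r 0.0164 | white axis ang 31.3 centroid r 0.0029 ang -37.6 slip rad (cw) 3.599
now
disc centre px [160.7 246.4] red px 164.5 257.1 white n 41
red ang 151.2 r 0.0170 | white axis ang -23.3 centroid r 0.0062 ang 64.7 slip rad (cw) 3.046
```

Run:
```python
from h import *
t=viewer.capture("top"); C=np.array([.5077,.2232])
f0=cv2.imread("pics/top0.png")[:,:,::-1].astype(int); f1=t["frame"].astype(int)
for n,f in(("start",f0),("now",f1)):
    print(n); print(f.sum(2)[238:260,150:176]//3)
```

```text
start
[[105 104 106 103 104 106 101 103 105 100  85  84  85  87  88  87  85  72
   69  70  71  70  72  60  54  57]
 [101 103 101  88  87  85  86  86  88  84  67  71  73  72  72  73  69  60
   54  52  50  47  45  38  32  34]
 [ 88  89  86  73  67  69  71  73  71  62  56  59  55  57  55  54  47  34
   34  32  24  26  24  25  27  27]
 [ 74  76  72  68  66  69  60  59  50  45  42  37  34  35  26  24  28  39
   51  39  34  34  45  43  40  37]
 [ 60  55  55  51  49  47  39  40  31  31  31  31  32  31  27  21  15  27
   43  48  52  50  56  46  41  52]
 [ 38  29  36  27  26  28  33  32  31  32  31  31  32  34  32  31   8   2
    8  25  37  51  59  52  61  50]
 [ 28  32  36  35  35  32  35  31  32  28  32  32  31  32  33  34  23   4
    1   1   6  30  50  65  91  58]
 [ 43  45  50  48  45  30  33  31  29  33  33  32  31  36  34  34  29   7
    1   0   6   6  32  68 103  84]
 [ 53  53  54  53  40  33  31  31  34  30  35  52  42  35  35  30  33  17
    0   5   1   0   9  50  87 101]
 [ 54  53  55  54  35  32  30  32  34  34  41  87  83  63  42  33  31  12
    1   6   0   0   1  24  69 103]
 [ 5
[... 3007 characters left out ...]
 5   1  13
   37  54  56  64  64  68  68  70]
 [ 56  55  58  57  58  58  58  51  45  34  35  18   8   9   3   4   7  11
   42  57  57  62  63  67  66  71]
 [ 59  56  58  57  59  59  59  58  56  51  59  62  76  51  15   5   2  13
   50  54  60  62  66  68  70  73]
 [ 56  59  58  58  60  57  56  58  59  54  60  74  94  89  45  37  50  65
   54  56  61  65  65  67  68  72]
 [ 58  54  57  58  59  59  58  59  58  59  60  63  71  85  48  51  71  71
   53  55  60  65  66  69  69  69]
 [ 59  57  59  58  57  57  56  60  59  59  59  58  60  64  57  54  59  59
   55  56  61  65  67  69  71  71]
 [ 58  57  59  59  57  60  59  57  61  61  60  61  59  63  62  63  69  54
   52  57  63  63  65  69  69  68]]
```

```bash
cat > slip2.py <<'E'
from h import *
def white(c,f,C):
    g=f.astype(int).sum(2)/3; v,u=np.mgrid[0:400,0:640]
    m=(np.hypot(u-160,v-247)<6.3)&(g>50)
    n,l,st,_=cv2.connectedComponentsWithStats(m.astype(np.uint8),connectivity=8)
    i=1+np.argmax([st[k,4] for k in range(1,n)]); m=l==i
    Q=np.array([ray(c,a,b,.172)[:2] for a,b in zip(u[m],v[m])]); w=g[m]-34
    mu=(Q*w[:,None]).sum(0)/w.sum(); ax=np.linalg.eigh(np.cov(Q.T,aweights=w))[1][:,1]; ax*=np.sign(ax@(mu-C)); 
    return np.degrees(np.arctan2(ax[1],ax[0])),np.degrees(np.arctan2(*(mu-C)[::-1])),m.sum()
def red(c,f,C):
    f=f.astype(int); v,u=np.mgrid[0:400,0:640]
    e=np.clip(f[...,0]-np.maximum(f[...,1],f[...,2])-25,0,None)*((u>145)&(u<190)&(v>235)&(v<270))
    a,b=(u*e).sum()/e.sum(),(v*e).sum()/e.sum(); P=ray(c,a,b,.122)[:2]-C
    return np.degrees(np.arctan2(P[1],P[0])),np.hypot(*P),(a.round(1),b.round(1))
if __name__=="__main__":
    t=viewer.capture("top")
    C=ray(t,160,247,.172)[:2]; print("C",C)
    o=[]
    for n,f in(("start",cv2.imread("pics/top0.png")[:,:,::-1]),("now",t["frame"])):
        w,r=white(t,f,C),red(t,f,C); print(n,w,r); o.append((w[0],w[1],r[0]))
    a,b=o; tw=np.radians((a[0]-b[0])%360); tw2=np.radians((a[1]-b[1])%360); tr=np.radians((a[2]-b[2])%360)
    print("thimble cw",tw,tw2,"drum cw",tr,"slip",tw-tr,tw2-tr)
E
python3 slip2.py
```

```text
C [0.5067403  0.22457139]
start (np.float64(-122.36403851626484), np.float64(-115.24454874395258), np.int64(14)) (np.float64(-116.66273560810289), np.float64(0.015695330398401274), (np.float64(175.1), np.float64(252.8)))
now (np.float64(115.6292596687474), np.float64(112.45244779799475), np.int64(15)) (np.float64(151.42705792480214), np.float64(0.015430103730649462), (np.float64(164.5), np.float64(257.0)))
thimble cw 2.129418656170478 2.3091230206204627 drum cw 1.6041357190385923 slip 0.5252829371318859 0.7049873015818704
```

The picture gives the drum about 1.6 rad, the thimble about 2.25 rad and slip about 0.65 rad. Torque onset suggests up to 0.8 rad. To sit mid-window (0.63–1.26) I'll regrip and add about 0.22 rad.

```bash
python3 -m creep '[[[1,0,0,-0.8,0,0,0],[1,0,0,-1,0,0,0],[1,0,0,-1,0,0,0],[1,0,0,-1,0,0,0],[1,0,0,-1,0,0,0],[1,0,0,-1,0,0,0],[1,0.4,0,-1,0,0,0],[1,0.9,0,-1,0,0,0],[1,0.9,0,-1,0,0,0],[1,0.9,0,-0.8,0,0,0]]]' | head -2
python3 -c "
from h import *
delta([.5075,.2245,.133])"
```

```text
time: 28.38
eef_pos: [0.5084, 0.2196, 0.2007]
t 28.38 pos [0.5084 0.2196 0.2007] w 0.0915 F [-0.1  0.2 -0.5] M [-0.079  0.039  0.001]
q [-0.67  0.33  0.26  1.84 -0.1   0.98 -0.08] jawyaw 16.42 xdown [-0.     0.001 -1.   ]
delta units [ 2.71  0.02 -0.2 ]
```

```bash
python3 -m creep '[[[1,0,0.02,-0.12,0,0,0],[0.9,0.5,0,0,0,0,0],[0.7,0.7,0,0,0,0,0],[0.7,0.7,0,0,0,0,0],[0.6,0.5,0,0,0,0,0],[0.6,0,0,0,0,0,0]]]' | head -2
python3 -c "
from h import *
delta([.5075,.2245,.133])"
```

```text
time: 29.12
eef_pos: [0.5082, 0.2196, 0.1397]
t 29.12 pos [0.5082 0.2196 0.1397] w 0.0555 F [-0.7  0.3  0.3] M [-0.078  0.023  0.022]
q [-0.65  0.41  0.25  1.89 -0.13  0.86 -0.06] jawyaw 16.25 xdown [-0.002 -0.001 -1.   ]
delta units [ 0.27  0.03 -0.2 ]
```

```bash
python3 -m creep '[[[0.6,0.2,0.02,-0.2,0,0,0],[0.6,0,0,0,0,0,0]]]' | head -2
python3 -c "
from h import *
delta([.5075,.2245,.133])"
python3 -m creep '[[[0,0,0,0,0,0,0],[0,0,0,0,0,0,0],[0,0,0,0,0,0,0],[0,0,0,0,0,0,0],[0,0,0,0,0,0,0]]]' 40 >/dev/null
python3 -c "
from h import *
delta([.5075,.2245,.133])"
```

```text
time: 29.38
eef_pos: [0.508, 0.2261, 0.1362]
t 29.38 pos [0.508  0.2261 0.1362] w 0.0550 F [ 0.2  0.  -0.7] M [-0.022  0.077  0.023]
q [-0.66  0.42  0.24  1.89 -0.13  0.85 -0.07] jawyaw 16.33 xdown [ 0.     0.001 -1.   ]
delta units [ 0.13 -0.04  0.06]
t 30.00 pos [0.508  0.2252 0.1364] w 0.0253 F [-2.1 -0.1  3.1] M [-0.201  0.321  0.014]
q [-0.66  0.42  0.24  1.89 -0.13  0.85 -0.07] jawyaw 16.27 xdown [-0.  0. -1.]
delta units [ 0.14 -0.03  0.02]
```

```bash
python3 -m creep '[[[0,0,0,0,0.5,0,0],[0,0,0,0,0.6,0,0]]]' >/dev/null; python3 m.py
python3 -m creep '[[[0,0,0,0,0.6,0,0]]]' >/dev/null; python3 m.py
python3 -m creep '[[[0,0,0,0,0.5,0,0]]]' >/dev/null; python3 m.py
python3 -m creep '[[[0,0,0,0,0,0,0]]]' >/dev/null; python3 m.py
```

```text
yaw 9.90 turned 2.363 Mz 0.186 F [-1.6 -0.3  1.7] q7 -0.17
yaw 6.45 turned 2.423 Mz 0.151 F [-1.6 -1.4  2.7] q7 -0.22
yaw 3.60 turned 2.473 Mz 0.164 F [-1.2 -0.8  2.3] q7 -0.27
yaw 3.70 turned 2.471 Mz -0.011 F [-1.8 -0.7  3.7] q7 -0.26
```

Turned a further 0.22 rad, all at slipping torque (~0.17 N m). Next: release and retreat, then check.

```bash
python3 -m creep '[[[0.2,0,0,0,0,0,0],[0.5,0,0,0,0,0,0],[0.8,0,0,0,0,0,0],[1,-0.2,0,0,0,0,0],[1,-0.6,0,0,0,0,0],[1,-1,0,0,0,0,0],[1,-1,0,0,0,0,0],[1,-1,0,1,0,0,0],[1,-1,0,1,0,0,0],[1,-1,0,1,0,0,0]]]' | head -2
python3 -m creep '[[[1,0,0,1,0,0,0],[1,0,0,1,0,0,0],[1,0,0,1,0,0,0],[1,0,0,1,0,0,0],[1,0,0,1,0,0,0],[1,0,0,1,0,0,0],[1,0,0,1,0,0,0],[1,0,0,1,0,0,0],[1,0,0,0,0,0,0]]]' | head -2
python3 slip2.py
python3 - <<'E'
from h import *
s=viewer.capture("scene"); t=viewer.capture("top")
crop(s,"s10",330,110,480,220,5); crop(t,"t10",110,220,210,290,8)
cv2.imwrite("pics/sfull.png",s["frame"][:,:,::-1])
E
```

```text
time: 31.88
eef_pos: [0.5132, 0.1496, 0.2833]
time: 33.0
eef_pos: [0.5259, -0.0516, 0.2824]
C [0.5067403  0.22457139]
start (np.float64(-122.36403851626484), np.float64(-115.24454874395258), np.int64(14)) (np.float64(-116.66273560810289), np.float64(0.015695330398401274), (np.float64(175.1), np.float64(252.8)))
now (np.float64(98.7955127848018), np.float64(97.9422547605575), np.int64(15)) (np.float64(151.5296758905913), np.float64(0.015489848966181432), (np.float64(164.5), np.float64(257.0)))
thimble cw 2.4232229647426644 2.5623736642236996 drum cw 1.6023446976638729 slip 0.8208782670787915 0.9600289665598267
```

View pics/t10.png

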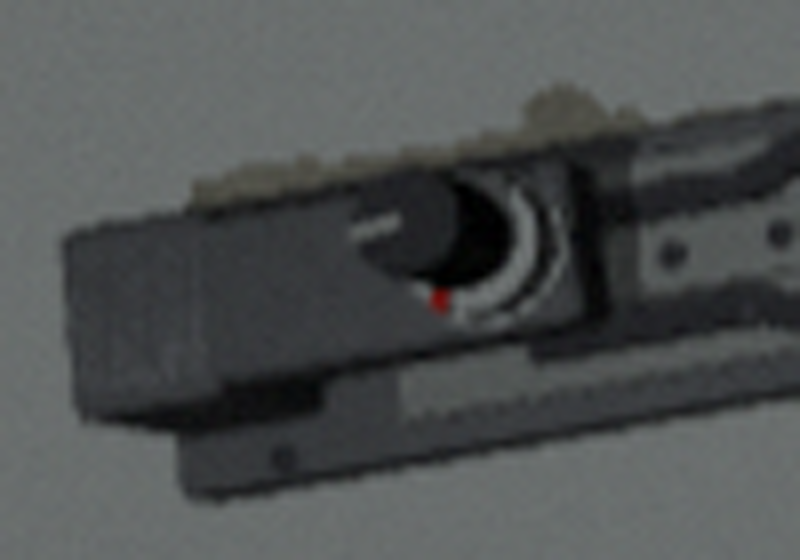

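View pics/s10.png

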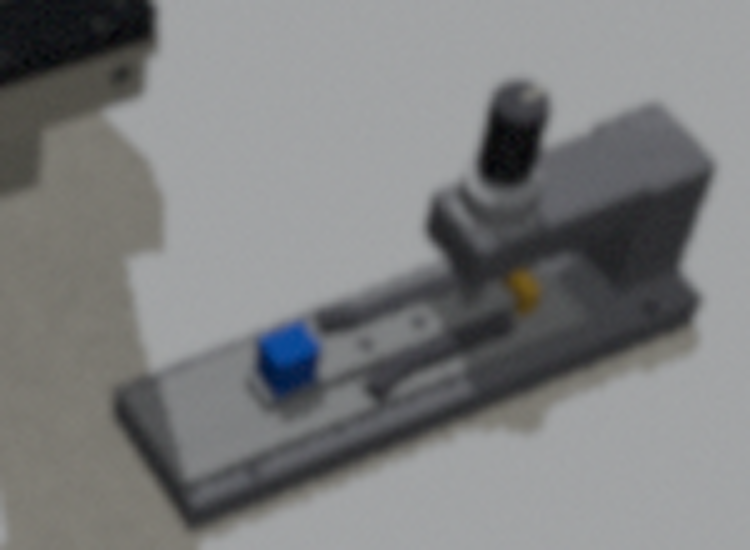

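View pics/sfull.png

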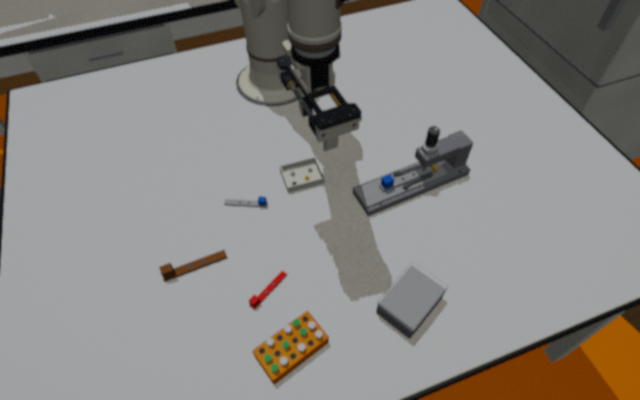

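The drum mark hasn't moved between the two looks (151.4° and 151.5°). Total slip is about 0.82–0.96 rad (0.13–0.15 turn). The block is unmoved at crop (288,358), the rack, box and dish look undisturbed, and the arm is clear, so I'm handing in.

```bash
python3 -c "
from station import sign_off
print(sign_off())"
```

```text
the job is handed in; nothing more can be done
None
```

The latch bar is in the gauge against the brass stop and clamped by the spindle. I handed the job in at about 33 s, with the arm clear of everything.

- **Bar:** I gripped it by the blue block, laid it on the bed and slid it between the rails. Contact with the stop showed when the position stopped at y = 0.1216 m and the push rose only from about 5 N to 9 N. Afterwards the block looked unmoved in the scene view. The head hides the nose, so I judged the contact by force and position, not by sight.
- **Thimble:** I turned it clockwise 2.25 rad, let go to look, then regripped and added 0.22 rad. Torque was about 0.09 N m free and about 0.17 to 0.18 N m once slipping. The drum mark stood still between the two looks.
- **Slip:** The final picture gives 0.82 to 0.96 rad (0.13 to 0.15 turn). The torque onset, near 1.45 rad, suggests about 1.0 rad. The two differ by up to about 0.2 rad, but both lie within the allowed 0.63 to 1.26 rad.
- **Other items:** The tube rack, tip box and parts dish look where they were in the last scene picture. I did not measure their positions.

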